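# Dish from the back of the bisque crate

## Robot

A 6-joint arm with a two-finger parallel gripper is mounted at the origin on the work surface. World frame = base frame: x ahead of the robot, y to its left, z up, the work surface at z = 0. Lengths are in m, angles in degrees, forces in N, time in s.
With the tool pointing down it reaches from about 0.25 to 0.725 m from the base axis. Payload 9.7 kg.
Tool frame: the origin (TCP) lies at the very end of the fingers, on their centre line; the grasp point (between the pads) lies 19 mm behind it; z points along the fingers, y is the line along which they close (so a half turn about z gives the same grasp; the last joint's range is limited). The gripper opens to 85 mm and grips with 20 to 120 N. Pads are 22 mm wide; open, the fingers measure 114 mm over their backs; the gripper's body (76 mm by 85 mm) begins 54 mm behind the grasp point. The pads swing forward as they close: fully open they stand 13 mm farther back than shut.
Start: joints at [-71.333, 4.979, 10.078, 95.1, 0, 90], TCP at [0.176, -0.521, 0.231] pointing down, gripper open.
Joint ranges: [-179.16, 179.16], [-48.56, 103.87], [-65.8, 70.77], [-126.05, 130.52], [-82.76, 87.17], [-180, 180]. Speed limits (degrees/s): [127.2, 127.2, 147.25, 180, 180, 180].

## Interface

Orientations are given as [roll, pitch, yaw] about the fixed x, y, z axes, in that order (R = Rz(yaw) Ry(pitch) Rx(roll)).
In Python, from workcell import bot gives the robot as it stands.
- The arm moves only by the tool arm_command, never from a script. Its argument "series" is a list of rows, each a list of 4 numbers: the shift along the tool's x, y, z in m, then the turn about the tool's z in rad. A call has exactly 5 rows; each row is the pose to reach, as a shift and turn from the pose commanded when the call began, along the tool's axes at that moment; what a row does not reach only later rows make up. A row lasts 1/10 s, in which the tool goes at most 50 mm and 8.59 degrees, less where a joint would pass 70% of its speed; a pose out of reach is approached as far as the arm can. A call with a gripper value outside its range is refused whole. "hand" is the finger opening in m, from 0 to 0.0854, set as the call begins (left out, the last holds). The fingers move at their own pace and stop on an object; "grip_force" is the grip in N (left out, the last holds). Time passes only in rows, so rows that repeat a pose let the fingers close, or fill a call up. It gives the time, the measured TCP pose, the force, the opening and the grip force at its end, in the units of the state.
- bot.get_obs(): the state, without advancing time (a new reading comes with each control period).
- bot.camera(name): name is "scene" or "top" or "wrist"; returns a dict with "color" (400x640x3 uint8, blue, green, red), "camera_matrix" (3x3 intrinsics, pixels), "xyz" and "orientation" of the camera in the world; the wrist camera has in their place "T_tool_cam" (4x4, takes a point from camera to tool coordinates, whose origin is the TCP and whose axes are the flange's). Camera axes: x right, y up, looking along -z (the intrinsics and any distortion apply to the point x, -y, -z); pixel columns grow to the right and rows downward; lengths in m; the calibration is good to about 2 mm. A picture is of the moment at which its call begins: read the wrist's pose just before it. There is no depth.
- bot.job_done(): hands the job in; it is judged then, once.
Trained networks look in the newest picture that a camera, given by its name, has taken for a name from the list of things; names that differ only in an ending like _2 or _b are one class to them, and where a whole thing is asked for, a point or a joint stands for the part that bears it (a point fixed in the world has none). Each returns a list of dicts, best first, with "confidence" (0 to 1); they miss things now and then, are a little off and sometimes report something else, mostly with a low value. They report only what shows in the picture. A call takes as long as a camera call. They do not tell look-alikes from the thing itself.
- bot.find_in(camera, target): "location" ([column, row] in pixels, amid what is visible of it).
- bot.mark_of(camera, target): "location" ([column, row] in pixels: a listed point, or the origin of a listed thing).
The state is a dict: "time": time; "q": joint angles; "qd": joint speeds; "joint_efforts": joint torques, N m; "ee_pos": TCP position; "tcp_rot": TCP orientation; "wrist_force": force on the tool from outside, world axes, zero at the start; "torque": the same for the moment, N m; "opening": finger opening in m; "grasp_force": force on a finger pad.
Only numpy, scipy, OpenCV 4.12 (cv2) and the standard library are available. Lean on these libraries where they do the work, as an engineer would, in place of code of your own. Each camera call takes 0.05 s, during which the arm holds its last target. There are 200 camera calls.

## Task

The little low dish at the back of the plywood crate is next for decorating: first stand the tall bottle and the tall beaker that block it aside, both upright and let go on the plank ware board, then fetch the dish and set it upright in the middle of the banding wheel. When it is there, put the bottle back upright on the middle of its round tile and the beaker on the middle of its square tile. The ware is fragile, so do not tip or bang it, and leave the small cup in the crate and the brush on the board where they are.

Things in the scene. Friction and masses are not known exactly. Their poses are not given: they have to be found in the camera images.
- bottle: Tall unglazed pale-bisque bottle, loose, about 0.35 kg, round about its z axis. 165 mm high: body 56 mm in diameter up to 105 mm, shoulder tapering from 105 to 122 mm, straight neck 32 mm in diameter from 122 to 160 mm with a 36 mm lip at the top. Origin: centre of the underside, z up. At the start it stands on the round tile.
- beaker: Tall straight-sided unglazed pale-bisque beaker, open at the top, loose, about 0.28 kg, round about its z axis. 130 mm high, 56 mm outside diameter, wall 5 mm. Origin: centre of the underside, z up. At the start it stands on the square tile.
- dish: Small low straight-sided unglazed pale-bisque dish, open at the top, loose, about 0.12 kg, round about its z axis. 38 mm high, 58 mm outside diameter, wall 5 mm. Origin: centre of the underside, z up. At the start it stands on the crate's floor just behind (+x of the crate) the bottle and the beaker.
- tile_round: Round dark-brown fired tile, 68 mm in diameter, 6 mm thick, fixed on the crate's floor; the bottle's own place. Origin: centre of the underside; its top is 6 mm above the origin.
- tile_square: Square dark-brown fired tile, 68 x 68 mm, 6 mm thick, fixed on the crate's floor; the beaker's own place. Origin: centre of the underside; its top is 6 mm above the origin. The two tiles lie side by side across the crate's open front, centres 84 mm apart; which is on the left varies.
- crate: Low plywood crate fixed to the table, open at the top and at its front (-x), 220 mm deep (x) and 264 mm wide (y) outside. Floor 12 mm thick; walls 12 mm thick along both sides and the back, their tops 67 mm above the table. Origin: centre of the underside; x points from the open front to the back wall. The tile centres are at x = -60 mm, y = +42 and -42 mm; the dish starts near x = +8 mm, y = 0.
- tray: The ware board, the side area: plank board fixed to the table, 260 mm long (x) and 140 mm wide (y), on two battens; flat top 18 mm above the table. Origin: centre of the underside at table height. The brush lies across its +x end (near x = +105 mm); the rest is bare.
- wheel: Banding wheel (potter's low turntable) of dark steel, fixed, its head locked: a round flat head 170 mm in diameter, top 55 mm above the table. Origin: centre of the underside, on its axis, at table height.
- cup: Small pale-green glazed cup, 36 mm in diameter, 28 mm high, loose, standing in a back corner of the crate (near x = +65 mm, y = +92 mm of the crate); to be left alone. Origin: centre of the underside.
- brush: Flat glaze brush lying across the +x end of the ware board, about 125 mm long, 16 mm wide, 10 mm high, loose; to be left alone. Origin: near mid-length, on its underside; x along the brush.
Mind the look-alikes: they are no part of the job. What is shaped like the dish but blue or green is not meant.

How it is judged (in metres and radians):
On the way, in this order (a step that is already met when the one before it is completed fails the run):
1. the bottle and the beaker both stand upright, released, on the ware board (contact force between the fingers and bottle below 0.5 N and linear speed of each of bottle, beaker below 0.02 m/s and angle between each of bottle, beaker's own z axis and vertical below 0.12 rad and x of bottle in the frame of tray between -0.13 and 0.13 m and y of bottle in the frame of tray between -0.07 and 0.07 m and z of bottle in the frame of tray between 0.012 and 0.024 m and contact force between the fingers and beaker below 0.5 N and x of beaker in the frame of tray between -0.13 and 0.13 m and y of beaker in the frame of tray between -0.07 and 0.07 m and z of beaker in the frame of tray between 0.012 and 0.024 m), for 0.2 s.
2. the dish stands upright, released, within 15 mm of the middle of the wheel, while the bottle and the beaker still stand on the ware board (all of step 1 and contact force between the fingers and dish below 0.5 N and linear speed of dish below 0.02 m/s and angle between dish's own z axis and vertical below 0.12 rad and horizontal distance between dish and wheel below 0.015 m and z of dish in the frame of wheel between 0.049 and 0.061 m), for 0.2 s.
At the end, for the whole second after the job is handed in: The dish stands upright at rest on the banding wheel, its centre within 15 mm of the wheel's axis; the bottle stands upright at rest on the round tile and the beaker on the square tile, each centred within 13 mm; all are released (upright means within 0.12 rad) (contact force between the fingers and dish below 0.5 N and linear speed of each of dish, bottle, beaker below 0.02 m/s and angle between each of dish, bottle, beaker's own z axis and vertical below 0.12 rad and horizontal distance between dish and wheel below 0.015 m and z of dish in the frame of wheel between 0.049 and 0.061 m and contact force between the fingers and bottle below 0.5 N and horizontal distance between bottle and tile_round below 0.013 m and z of bottle in the frame of tile_round between 0.001 and 0.011 m and contact force between the fingers and beaker below 0.5 N and horizontal distance between beaker and tile_square below 0.013 m and z of beaker in the frame of tile_square between 0.001 and 0.011 m); the robot touches nothing.
It fails at once if the bottle, the beaker or the dish is tipped over (tilted more than 0.6 rad) (angle between any of bottle, beaker, dish's own z axis and vertical above 0.6 rad).
It fails at once if a piece is banged down on the board, its tile or the wheel, or against another piece (more than 60 N) (contact force between any of bottle, beaker and tray above 60 N or contact force between bottle and tile_round above 60 N or contact force between beaker and tile_square above 60 N or contact force between dish and wheel above 60 N or contact force between any of bottle, dish and beaker above 60 N or contact force between dish and bottle above 60 N).
It fails at once if the small cup or the brush is pushed more than 20 mm from where it was (distance of any of cup, brush from where it was at the start of the episode above 0.02 m).
It also fails if it takes over 131 s, if anything falls off the work surface, if the arm or the gripper's body presses on something with over 40 N, if the wrist force passes 120 N, or if a joint passes its speed limit or range.

## Working session

There is one attempt and no reset: what is moved stays moved. The work goes in short steps, Python scripts to look and compute and a tool call to move; the robot and the scene stay as the last step left them, time stands still between calls to the robot, and variables do not carry over. Pictures are saved under pics/ and viewed, at most 14 in all, crops included, and the job is handed in when it is done.

Besides the shell and the picture viewer there is one more tool, called after "Call:" as name(argument=value, ...) on one line, values as JSON. arm_command: Moves the arm, as the interface text tells. Its arguments: {"type":"object","properties":{"series":{"type":"array"},"hand":{"type":"number"},"grip_force":{"type":"number"}},"required":["series"]}

```bash
mkdir -p pics; ls
cat > h.py <<'E'
import numpy as np, cv2
from scipy.spatial.transform import Rotation as R
from workcell import bot
def cam(n, save=None):
    c=bot.camera(n)
    if save: cv2.imwrite('pics/'+save+'.png',c['color'])
    return c
def pose(c):
    if 'T_tool_cam' in c:
        o=bot.get_obs(); T=np.eye(4); T[:3,:3]=R.from_euler('xyz',o['tcp_rot'],degrees=True).as_matrix(); T[:3,3]=o['ee_pos']
        M=T@np.array(c['T_tool_cam']); return M[:3,:3],M[:3,3]
    return R.from_euler('xyz',c['orientation'],degrees=True).as_matrix(),np.array(c['xyz'])
def ray(c,px,z):
    K=np.array(c['camera_matrix']); d=np.linalg.inv(K)@[px[0],px[1],1]; d=d*[1,-1,-1]
    Rm,p=pose(c); d=Rm@d; return p+d*(z-p[2])/d[2]
E
python3 - <<'E'
from h import *
o=bot.get_obs(); print(o)
H={'bottle':.018,'beaker':.018,'dish':.012,'tile_round':.012,'tile_square':.012,'crate':0,'tray':0,'wheel':0,'cup':.012,'brush':.018}
for n in ['top','scene']:
    c=cam(n,n+'0'); print(n,c['xyz'],c['orientation'],[k for k in c], np.array(c['camera_matrix']).round(1).tolist())
    for t,z in H.items():
        for m in bot.mark_of(n,t)[:3]: print(t,round(m['confidence'],2),np.round(m['location'],1),ray(c,m['location'],z).round(4))
E
```

```text
pics
{'time': 0.0, 'q': array([-7.13331664e+01,  5.01022797e+00,  1.00328023e+01,  9.51010666e+01,
       -1.16172702e-03,  9.00011496e+01]), 'qd': array([-0.04675127, -0.00308008, -0.07491784,  0.03398706, -0.01502748,
       -0.00575272]), 'joint_efforts': array([-3.74383353e-04, -5.20395041e+01,  4.64799678e+01,  1.65563315e-02,
        1.00593145e-04,  3.81311656e-05]), 'ee_pos': array([ 0.17594947, -0.52083092,  0.23057666]), 'tcp_rot': array([-1.79921508e+02,  1.16330079e-03,  1.86656856e+01]), 'wrist_force': array([-0.0927976 ,  0.87209308,  0.13821441]), 'torque': array([ 0.01438235, -0.02017719,  0.05622905]), 'grasp_force': 0.0, 'opening': 0.0854548327386268}
top [0.2689435  0.06627973 1.25009838] [ 12.94432599   0.33043314 -87.38513248] ['color', 'camera_matrix', 'xyz', 'orientation'] [[473.9, 0.0, 316.7], [0.0, 473.9, 202.4], [0.0, 0.0, 1.0]]
bottle 0.74 [224.2 225.7] [0.4776 0.3276 0.018 ]
beaker 0.37 [228.6 223.9] [0.4829 0.3164 0.018 ]
dish 0.87 [167.8 167.6] [0.6323 0.4974 0.012 ]
dish 0.8 [253.2 278.2] [0.3445 0.2415 0.012 ]
dish 0.65 [247.  200.8] [0.549  0.2737 0.0
[... 581 characters left out ...]
3 0.018 ]
bottle 0.54 [367.8 185.1] [0.552 0.269 0.018]
dish 0.86 [442.8 168.6] [0.6444 0.4891 0.012 ]
dish 0.72 [278.5 176.9] [0.355  0.1192 0.012 ]
dish 0.67 [416.2 226.5] [0.7337 0.2421 0.012 ]
tile_round 0.37 [361.8 166.8] [0.4811 0.3245 0.012 ]
tile_square 0.54 [337.4 179.6] [0.4745 0.2311 0.012 ]
tile_square 0.45 [365.5 187. ] [0.5487 0.2642 0.012 ]
crate 0.7 [365.8 185.4] [0.5358 0.2816 0.    ]
tray 0.73 [182.9 307.1] [ 0.5416 -0.2901  0.    ]
tray 0.32 [214.7 338.6] [ 0.6466 -0.2821  0.    ]
wheel 0.65 [297.9 242.9] [ 0.5689  0.0013 -0.    ]
wheel 0.53 [340.  179.7] [0.4697 0.2472 0.    ]
cup 0.67 [405.8 178.2] [0.5995 0.3755 0.012 ]
brush 0.65 [215.5 335.9] [ 0.6536 -0.2817  0.018 ]
```

View pics/top0.png

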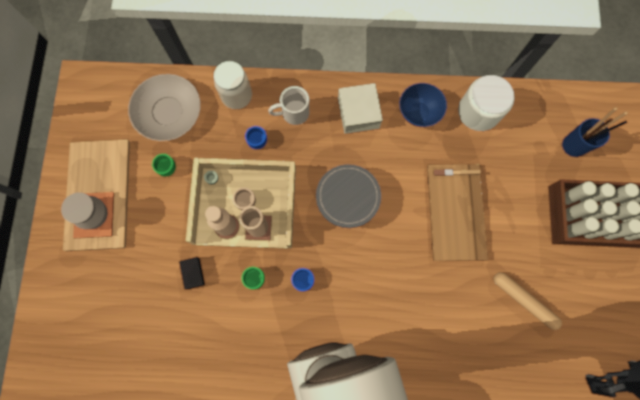

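View pics/scene0.png

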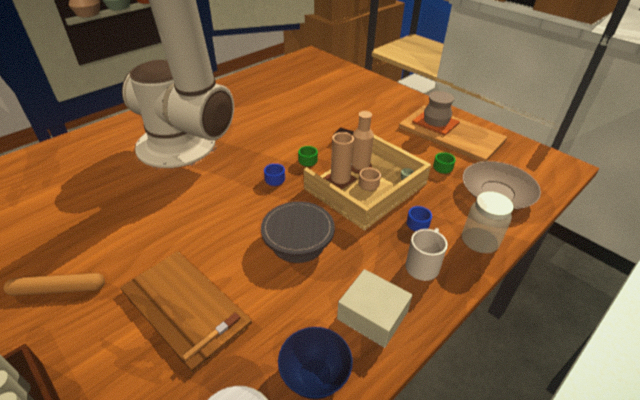

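The top view shows the crate at about (241,202) with its open front facing down the image. The bottle is at (218,220), the beaker at (252,222) and the dish at (245,198). The wheel is at (348,196) and the board at (457,212), with the brush at (457,172). The blue and green dishes outside the crate are decoys. I'll turn the tool to yaw 90°, so that tool x = world y and tool y = world x, and go up for a close look.

Call:
arm_command(series=[[0, 0, -0.02, -0.14], [0, 0, -0.05, -0.28], [0, 0, -0.08, -0.42], [0, 0, -0.1, -0.56], [0, 0, -0.1, -0.7]], hand=0.0854)

```text
time: 1.6
ee_pos: [0.1762, -0.5215, 0.3344]
tcp_rot: [179.8, 0.2, 59.1]
wrist_force: [0.7, -0.7, -0.3]
opening: 0.0854
grasp_force: 0.0
```

Call:
arm_command(series=[[0, 0, 0, -0.14], [0, 0, 0, -0.28], [0, 0, 0, -0.42], [0, 0, 0, -0.545], [0, 0, 0, -0.545]])

```text
time: 2.1
ee_pos: [0.176, -0.5211, 0.3313]
tcp_rot: [180.0, 0.0, 90.1]
wrist_force: [1.1, -0.7, -0.2]
opening: 0.0851
grasp_force: 0.0
```

Run:
```python
from h import *
o=bot.get_obs(); print(o['time'],o['ee_pos'],o['tcp_rot'],o['q'])
c=cam('wrist'); print(np.array(c['T_tool_cam']).round(3), c['camera_matrix'])
```

```text
2.1 [ 0.17604366 -0.52107858  0.33129555] [1.79999226e+02 7.24767340e-04 9.01039929e+01] [-7.13329913e+01  8.78063448e+00  2.56879265e+01  1.06906359e+02
  5.03027825e-04  1.85630159e+01]
[[-0.001  0.959  0.285  0.073]
 [ 1.     0.001 -0.     0.   ]
 [-0.     0.285 -0.959 -0.142]
 [ 0.     0.     0.     1.   ]] [[338.44585592   0.         319.34067059]
 [  0.         338.44585592 200.49731847]
 [  0.           0.           1.        ]]
```

Call:
arm_command(series=[[0.02, 0.016, 0, 0], [0.05, 0.04, 0, 0], [0.08, 0.064, 0, 0], [0.11, 0.088, 0, 0], [0.14, 0.112, 0, 0]])

```text
time: 2.65
ee_pos: [0.2887, -0.3798, 0.3314]
tcp_rot: [180.0, 0.0, 89.7]
wrist_force: [0.2, -0.9, 0.7]
opening: 0.0858
grasp_force: 0.0
```

Call:
arm_command(series=[[0.03, 0.024, 0, 0], [0.06, 0.048, 0, 0], [0.09, 0.072, 0, 0], [0.12, 0.096, 0, 0], [0.15, 0.12, 0, 0]])

```text
time: 3.15
ee_pos: [0.4088, -0.2297, 0.3315]
tcp_rot: [180.0, 0.0, 89.8]
wrist_force: [0.2, 0.1, -0.5]
opening: 0.0857
grasp_force: 0.0
```

Call:
arm_command(series=[[0.03, 0.024, 0, 0], [0.06, 0.048, 0, 0], [0.09, 0.07, 0, 0], [0.12, 0.085, 0, 0], [0.13, 0.092, 0, 0]])

```text
time: 3.65
ee_pos: [0.501, -0.0988, 0.331]
tcp_rot: [-180.0, -0.0, 89.9]
wrist_force: [0.3, -0.8, -0.3]
opening: 0.0858
grasp_force: 0.0
```

Run:
```python
from h import *
o=bot.get_obs(); print(o['time'],o['ee_pos'],o['tcp_rot'])
c=cam('wrist','w1')
for t,z in {'tray':0,'wheel':0,'brush':.018}.items():
    for m in bot.mark_of('wrist',t)[:2]: print(t,round(m['confidence'],2),np.round(m['location'],1),ray(c,m['location'],z).round(4))
```

```text
3.65 [ 0.50098431 -0.09876609  0.33102802] [-1.79986196e+02 -2.65669094e-02  8.99345796e+01]
tray 0.67 [345.9 273.3] [ 0.5421 -0.2861  0.    ]
wheel 0.81 [371.1  74.6] [0.5685 0.0036 0.    ]
brush 0.69 [420.4 274.3] [ 0.6514 -0.2801  0.018 ]
```

View pics/w1.png

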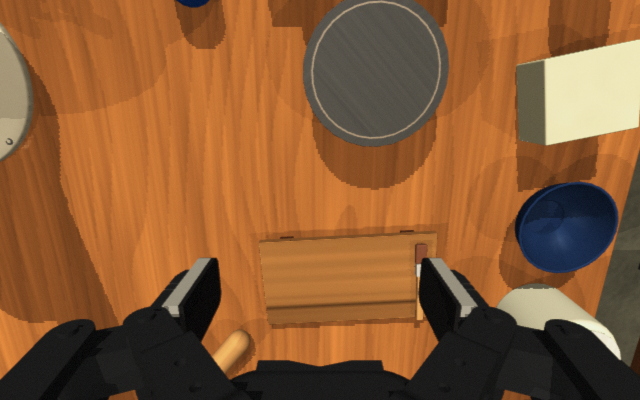

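Call:
arm_command(series=[[0.03, 0, 0, 0], [0.075, 0, 0, 0], [0.12, 0, 0, 0], [0.165, 0, 0, 0], [0.21, 0, 0, 0]])

```text
time: 4.35
ee_pos: [0.4997, 0.109, 0.3318]
tcp_rot: [179.9, 0.0, 89.8]
wrist_force: [0.5, 0.0, -0.2]
opening: 0.0853
grasp_force: 0.0
```

Call:
arm_command(series=[[0.045, 0, 0, 0], [0.09, 0, 0, 0], [0.135, 0, 0, 0], [0.18, 0, 0, 0], [0.21, 0, 0, 0]])

```text
time: 4.85
ee_pos: [0.5002, 0.32, 0.3312]
tcp_rot: [180.0, -0.0, 89.9]
wrist_force: [-0.3, -0.7, 0.4]
opening: 0.0854
grasp_force: 0.0
```

Run:
```python
from h import *
o=bot.get_obs(); print(o['time'],o['ee_pos'],o['tcp_rot'])
c=cam('wrist','w2')
H={'bottle':.018,'beaker':.018,'dish':.012,'tile_round':.012,'tile_square':.012,'crate':0,'cup':.012,'wheel':0}
for t,z in H.items():
    for m in bot.mark_of('wrist',t)[:3]: print(t,round(m['confidence'],2),np.round(m['location'],1),ray(c,m['location'],z).round(4))
```

```text
4.85 [0.50023335 0.31995477 0.33118845] [ 1.79997359e+02 -5.98146494e-03  8.99086567e+01]
bottle 0.82 [306.  154.2] [0.4824 0.3235 0.018 ]
beaker 0.8 [305.7 210. ] [0.4812 0.2426 0.018 ]
dish 0.82 [473.  195.5] [0.7182 0.2607 0.012 ]
dish 0.76 [211.7 208.2] [0.3466 0.2425 0.012 ]
dish 0.68 [224.1 284.7] [0.3542 0.1191 0.012 ]
crate 0.92 [342.1 183.4] [0.5338 0.275  0.    ]
cup 0.64 [392.6 117.8] [0.5985 0.3673 0.012 ]
wheel 0.63 [358.9 340.4] [ 0.566   0.0066 -0.    ]
```

View pics/w2.png

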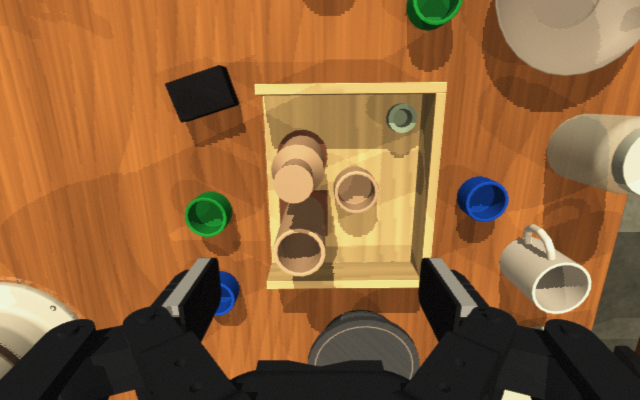

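The wrist views show the wheel at (375,72) in w1 and the board spanning (260..436, 235..325). In w2 the bottle lip is at (293,183), the beaker rim at (300,252) and the dish rim at (355,190). I'll check the tops against the base estimates, since the sizes are known.

Run:
```python
from h import *
c=bot.camera('wrist'); im=c['color']
for n,p,z in [('bottle',(293.5,183),.183),('beaker',(300,252),.148),('dish',(355.5,190),.050),
  ('crate FL',(256,95-1),.067),('crate BL',(446,83),.067),('crate FR',(267,287),.067),('crate BR',(432,287),.067),('wheel',(376,332+30),.055)]:
    print(n,ray(c,p,z).round(4))
w1=dict(c); 
Rm=R.from_euler('xyz',[180,0,89.93],degrees=True).as_matrix();T=np.array(c['T_tool_cam'])
w1.pop('T_tool_cam'); w1['xyz']=np.array([.501,-.0988,.331])+Rm@T[:3,3]; w1['orientation']=R.from_matrix(Rm@T[:3,:3]).as_euler('xyz',degrees=True)
for n,p,z in [('wheelhead',(376,71),.055),('tray1',(260,241),.018),('tray2',(436,233),.018),('tray3',(267,325),.018)]: print(n,ray(w1,p,z).round(4))
```

```text
bottle [0.478  0.3204 0.183 ]
beaker [0.4803 0.2374 0.148 ]
dish [0.5476 0.2789 0.05  ]
crate FL [0.4284 0.3974 0.067 ]
crate BL [0.6451 0.4088 0.067 ]
crate FR [0.4295 0.1477 0.067 ]
crate BR [0.6534 0.147  0.067 ]
wheel [0.5853 0.0127 0.055 ]
wheelhead [0.5672 0.006  0.055 ]
tray1 [ 0.4149 -0.2224  0.018 ]
tray2 [ 0.6697 -0.2105  0.018 ]
tray3 [ 0.4185 -0.3654  0.018 ]
```

Call:
arm_command(series=[[-0.03, -0.007, 0, 0], [-0.06, -0.014, 0.01, 0], [-0.08, -0.02, 0.03, 0], [-0.08, -0.02, 0.06, 0], [-0.08, -0.02, 0.1, 0]])

```text
time: 5.85
ee_pos: [0.4806, 0.238, 0.2322]
tcp_rot: [179.8, -0.1, 89.9]
wrist_force: [0.6, 0.6, -0.4]
opening: 0.0857
grasp_force: 0.0
```

Call:
arm_command(series=[[0, 0, 0.04, 0], [0, 0, 0.075, 0], [0, 0, 0.105, 0], [0, 0, 0.125, 0], [0, 0, 0.136, 0]])

```text
time: 6.35
ee_pos: [0.4793, 0.2381, 0.0935]
tcp_rot: [-179.9, 0.1, 90.0]
wrist_force: [0.3, -0.3, 0.3]
opening: 0.0857
grasp_force: 0.0
```

Run:
```python
from h import *
o=bot.get_obs(); print(o['time'],o['ee_pos'],o['tcp_rot'],o['wrist_force'])
cam('wrist','w3')
```

```text
6.35 [0.4793035  0.23805719 0.09353622] [-1.79900271e+02  5.43253492e-02  8.99576596e+01] [ 0.25458881 -0.31914035  0.25928427]
```

View pics/w3.png

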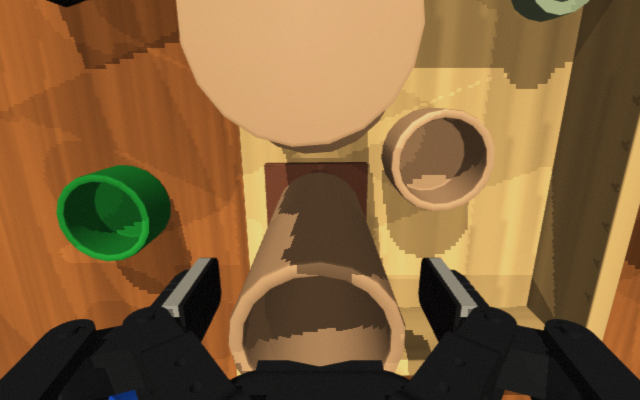

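The beaker rim is centred between the pads at about column 318, and the fingers are clear of the dish at (438,160). Closing now.

Call:
arm_command(series=[[0, 0, 0, 0], [0, 0, 0, 0], [0, 0, 0, 0], [0, 0, 0, 0], [0, 0, 0, 0]], hand=0.045, grip_force=30)

```text
time: 6.9
ee_pos: [0.4805, 0.2393, 0.097]
tcp_rot: [179.9, -0.1, 90.0]
wrist_force: [-2.8, -0.1, 7.0]
opening: 0.0557
grasp_force: 31.5
```

Call:
arm_command(series=[[0, 0, 0, 0], [0, 0, -0.002, 0], [0, 0, -0.006, 0], [0, 0, -0.012, 0], [0, 0, -0.02, 0]])

```text
time: 7.4
ee_pos: [0.4799, 0.2389, 0.1156]
tcp_rot: [-180.0, 0.0, 90.0]
wrist_force: [-0.7, -0.1, -2.6]
opening: 0.0559
grasp_force: 32.2
```

Call:
arm_command(series=[[0, 0, -0.02, 0], [0, 0, -0.045, 0], [-0.01, 0.002, -0.07, 0], [-0.03, 0.005, -0.08, 0], [-0.06, 0.01, -0.08, 0]])

```text
time: 7.9
ee_pos: [0.4908, 0.1794, 0.1979]
tcp_rot: [179.8, -0.1, 90.1]
wrist_force: [0.2, -0.7, -3.9]
opening: 0.0558
grasp_force: 32.8
```

Call:
arm_command(series=[[-0.04, 0.006, 0, 0], [-0.08, 0.012, 0, 0], [-0.12, 0.018, 0, 0], [-0.16, 0.024, 0, 0], [-0.2, 0.03, 0, 0]])

```text
time: 8.4
ee_pos: [0.5201, -0.0227, 0.196]
tcp_rot: [180.0, 0.0, 90.0]
wrist_force: [0.7, 0.1, -3.1]
opening: 0.0554
grasp_force: 32.8
```

Call:
arm_command(series=[[-0.04, 0.006, 0, 0], [-0.08, 0.012, 0, 0], [-0.12, 0.018, 0, 0], [-0.16, 0.024, 0, 0], [-0.2, 0.03, 0, 0]])

```text
time: 8.9
ee_pos: [0.5501, -0.2229, 0.196]
tcp_rot: [180.0, 0.0, 90.0]
wrist_force: [0.2, 0.5, -2.1]
opening: 0.0561
grasp_force: 32.8
```

Call:
arm_command(series=[[-0.035, 0.005, 0, 0], [-0.065, 0.009, 0, 0], [-0.086, 0.012, 0, 0], [-0.096, 0.013, 0.01, 0], [-0.096, 0.013, 0.03, 0]])

```text
time: 9.4
ee_pos: [0.5636, -0.3185, 0.1658]
tcp_rot: [179.9, 0.1, 89.9]
wrist_force: [-0.2, -0.2, -3.0]
opening: 0.0559
grasp_force: 32.9
```

Call:
arm_command(series=[[0, 0, 0.02, 0], [0, 0, 0.035, 0], [0, 0, 0.045, 0], [0, 0, 0.052, 0], [0, 0, 0.056, 0]])

```text
time: 9.9
ee_pos: [0.5631, -0.3168, 0.1091]
tcp_rot: [180.0, 0.0, 90.0]
wrist_force: [0.4, 0.0, -3.2]
opening: 0.0559
grasp_force: 32.9
```

Run:
```python
from h import *
o=bot.get_obs(); print(o['time'],o['ee_pos'],o['tcp_rot'],o['wrist_force'],o['opening'])
cam('scene','s4')
```

```text
9.9 [ 0.56310113 -0.31682074  0.10910424] [1.79994003e+02 2.06317745e-03 9.00188248e+01] [ 0.35305304  0.03213399 -3.20483352] 0.05594762447590304
```

View pics/s4.png

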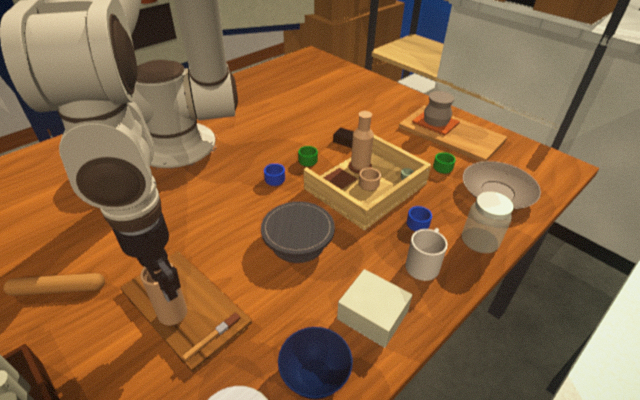

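The scene view shows the beaker upright over the board at (172,295), clear of the brush. Lowering slowly.

Call:
arm_command(series=[[0, 0, 0.003, 0], [0, 0, 0.006, 0], [0, 0, 0.009, 0], [0, 0, 0.011, 0], [0, 0, 0.012, 0]])

```text
time: 10.45
ee_pos: [0.563, -0.3171, 0.0971]
tcp_rot: [-180.0, -0.0, 90.0]
wrist_force: [-0.9, 0.3, 3.1]
opening: 0.0556
grasp_force: 33.3
```

Call:
arm_command(series=[[0, 0, 0.001, 0], [0, 0, 0.001, 0], [0, 0, 0.002, 0], [0, 0, 0.002, 0], [0, 0, 0.002, 0]])

```text
time: 10.95
ee_pos: [0.563, -0.3173, 0.0971]
tcp_rot: [179.9, 0.1, 90.0]
wrist_force: [-5.6, 0.8, 9.7]
opening: 0.0557
grasp_force: 34.3
```

Call:
arm_command(series=[[0, 0, -0.002, 0], [0, 0, -0.002, 0], [0, 0, -0.002, 0], [0, 0, -0.002, 0], [0, 0, -0.002, 0]], hand=0.0854)

```text
time: 11.45
ee_pos: [0.563, -0.317, 0.097]
tcp_rot: [-180.0, -0.0, 90.0]
wrist_force: [-0.7, -0.4, 0.0]
opening: 0.0855
grasp_force: 0.0
```

Call:
arm_command(series=[[0, 0, -0.01, 0], [0, 0, -0.03, 0], [0, 0, -0.06, 0], [0, 0, -0.1, 0], [0, 0, -0.14, 0]])

```text
time: 11.95
ee_pos: [0.5627, -0.3169, 0.2393]
tcp_rot: [180.0, 0.0, 90.0]
wrist_force: [0.6, -0.3, 0.6]
opening: 0.0852
grasp_force: 0.0
```

Call:
arm_command(series=[[0.03, -0.004, -0.02, 0], [0.075, -0.01, -0.03, 0], [0.12, -0.016, -0.03, 0], [0.165, -0.022, -0.03, 0], [0.21, -0.028, -0.03, 0]])

```text
time: 12.45
ee_pos: [0.5345, -0.1055, 0.2683]
tcp_rot: [179.9, 0.0, 90.0]
wrist_force: [1.0, 0.9, 0.8]
opening: 0.0853
grasp_force: 0.0
```

Call:
arm_command(series=[[0.045, -0.006, 0, 0], [0.09, -0.012, 0, 0], [0.135, -0.018, 0, 0], [0.18, -0.024, 0, 0], [0.225, -0.03, 0, 0]])

```text
time: 12.95
ee_pos: [0.5044, 0.1197, 0.2683]
tcp_rot: [179.9, -0.0, 90.0]
wrist_force: [0.8, 0.3, 0.2]
opening: 0.085
grasp_force: 0.0
```

Call:
arm_command(series=[[0.045, -0.006, 0, 0], [0.09, -0.012, 0, 0], [0.135, -0.018, 0, 0], [0.18, -0.022, 0, 0], [0.204, -0.025, 0, 0]])

```text
time: 13.45
ee_pos: [0.4791, 0.325, 0.2677]
tcp_rot: [180.0, -0.0, 90.1]
wrist_force: [1.2, -1.2, -1.1]
opening: 0.0851
grasp_force: 0.0
```

Run:
```python
from h import *
o=bot.get_obs(); print(o['time'],o['ee_pos'],o['tcp_rot'],o['wrist_force'])
c=cam('wrist','w5')
for t,z in {'bottle':.018,'dish':.012,'tile_square':.012,'tile_round':.012,'crate':0}.items():
    for m in bot.mark_of('wrist',t)[:2]: print(t,round(m['confidence'],2),np.round(m['location'],1),ray(c,m['location'],z).round(4))
```

```text
13.45 [0.47914941 0.32496872 0.2677103 ] [ 1.79986443e+02 -3.85569173e-02  9.01250431e+01] [ 1.23297196 -1.21478169 -1.05503715]
bottle 0.56 [318.8 167. ] [0.4789 0.3223 0.018 ]
bottle 0.15 [376.5 199.7] [0.5485 0.2826 0.018 ]
dish 0.98 [378.4 202.6] [0.5526 0.2752 0.012 ]
dish 0.82 [212.8 225.1] [0.3467 0.2454 0.012 ]
tile_square 0.64 [317.3 231.5] [0.4778 0.2359 0.012 ]
crate 0.55 [364.4 196.8] [0.5375 0.2768 0.    ]
crate 0.21 [377.2 202.1] [0.5539 0.2698 0.    ]
```

View pics/w5.png

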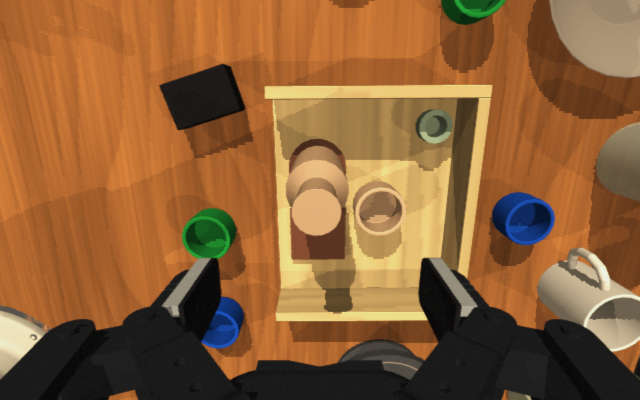

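The bottle lip is at (316,213) and the square tile's near edge is at row 259, columns 292–346. The dish is at (379,207).

Run:
```python
from h import *
c=bot.camera('wrist')
for n,p,z in [('lip',(316.5,213),.183),('sq FRc',(292,259.5),.018),('sq BRc',(346,259.5),.018),('dish rim',(379.5,212),.05),('crate fl',(272,98),.067),('crate FR',(277,320),.067)]:
    print(n,ray(c,p,z).round(4))
```

```text
lip [0.4787 0.317  0.183 ]
sq FRc [0.4458 0.199  0.018 ]
sq BRc [0.5146 0.1988 0.018 ]
dish rim [0.5482 0.2732 0.05  ]
crate fl [0.4351 0.3956 0.067 ]
crate FR [0.4305 0.1448 0.067 ]
```

Call:
arm_command(series=[[-0.002, 0, 0.02, 0], [-0.004, 0, 0.055, 0], [-0.004, 0, 0.09, 0], [-0.004, 0, 0.115, 0], [-0.004, 0, 0.128, 0]])

```text
time: 14.3
ee_pos: [0.4796, 0.3163, 0.1373]
tcp_rot: [-179.9, 0.1, 89.9]
wrist_force: [0.2, -0.2, 0.4]
opening: 0.0855
grasp_force: 0.0
```

Call:
arm_command(series=[[0, 0, 0, 0], [0, 0, 0, 0], [0, 0, 0, 0], [0, 0, 0, 0], [0, 0, 0, 0]], hand=0.036)

```text
time: 14.8
ee_pos: [0.4803, 0.3182, 0.1402]
tcp_rot: [179.9, -0.0, 90.0]
wrist_force: [-1.3, 0.0, 0.4]
opening: 0.036
grasp_force: 0.4
```

Call:
arm_command(series=[[0, 0, 0, 0], [0, 0, 0, 0], [0, 0, 0, 0], [0, 0, 0, 0], [0, 0, 0, 0]], hand=0.02, grip_force=30)

```text
time: 15.3
ee_pos: [0.4797, 0.3182, 0.14]
tcp_rot: [-180.0, -0.0, 90.0]
wrist_force: [-3.3, -0.2, 5.5]
opening: 0.0317
grasp_force: 29.3
```

Call:
arm_command(series=[[0, 0, 0, 0], [0, 0, -0.002, 0], [0, 0, -0.006, 0], [0, 0, -0.012, 0], [0, 0, -0.02, 0]])

```text
time: 15.8
ee_pos: [0.48, 0.3178, 0.1593]
tcp_rot: [-180.0, 0.0, 90.0]
wrist_force: [-0.1, -0.5, -3.5]
opening: 0.0316
grasp_force: 30.2
```

Call:
arm_command(series=[[0, 0, -0.02, 0], [0, 0, -0.045, 0], [-0.01, 0, -0.07, 0], [-0.03, 0, -0.08, 0], [-0.06, 0, -0.08, 0]])

```text
time: 16.3
ee_pos: [0.4806, 0.2584, 0.2416]
tcp_rot: [179.8, -0.1, 90.1]
wrist_force: [0.6, -0.5, -4.5]
opening: 0.0317
grasp_force: 30.3
```

Call:
arm_command(series=[[-0.04, 0, 0, 0], [-0.08, 0, 0, 0], [-0.12, 0, 0, 0], [-0.16, 0, 0, 0], [-0.2, 0, 0, 0]])

```text
time: 16.8
ee_pos: [0.4798, 0.0564, 0.2401]
tcp_rot: [179.9, -0.0, 90.0]
wrist_force: [1.6, 0.3, -3.8]
opening: 0.031
grasp_force: 30.4
```

Call:
arm_command(series=[[-0.04, 0, 0, 0], [-0.08, 0, 0, 0], [-0.12, -0.003, 0, 0], [-0.16, -0.006, 0, 0], [-0.2, -0.009, 0, 0]])

```text
time: 17.3
ee_pos: [0.4707, -0.1438, 0.2401]
tcp_rot: [179.9, 0.0, 90.0]
wrist_force: [0.2, 1.1, -4.5]
opening: 0.0317
grasp_force: 30.4
```

Call:
arm_command(series=[[-0.04, 0, 0, 0], [-0.075, 0, 0, 0], [-0.1, 0, 0, 0], [-0.115, 0, 0.01, 0], [-0.119, 0, 0.03, 0]])

```text
time: 17.8
ee_pos: [0.4715, -0.2627, 0.2098]
tcp_rot: [179.9, 0.1, 89.9]
wrist_force: [1.2, -0.1, -3.6]
opening: 0.0315
grasp_force: 30.2
```

Call:
arm_command(series=[[0, 0, 0.02, 0], [0, 0, 0.035, 0], [0, 0, 0.047, 0], [0, 0, 0.055, 0], [0, 0, 0.06, 0]])

```text
time: 18.3
ee_pos: [0.471, -0.2607, 0.1487]
tcp_rot: [-180.0, -0.0, 90.0]
wrist_force: [0.5, 0.5, -3.7]
opening: 0.0314
grasp_force: 30.3
```

Call:
arm_command(series=[[0, 0, 0.002, 0], [0, 0, 0.004, 0], [0, 0, 0.006, 0], [0, 0, 0.007, 0], [0, 0, 0.008, 0]])

```text
time: 18.8
ee_pos: [0.4711, -0.2611, 0.1414]
tcp_rot: [180.0, 0.0, 90.0]
wrist_force: [-0.6, 0.5, -3.6]
opening: 0.0314
grasp_force: 30.3
```

Call:
arm_command(series=[[0, 0, 0.001, 0], [0, 0, 0.001, 0], [0, 0, 0.002, 0], [0, 0, 0.002, 0], [0, 0, 0.002, 0]])

```text
time: 19.3
ee_pos: [0.4711, -0.2612, 0.1401]
tcp_rot: [180.0, 0.0, 90.0]
wrist_force: [-2.0, -0.7, 4.5]
opening: 0.0313
grasp_force: 31.3
```

Call:
arm_command(series=[[0, 0, -0.001, 0], [0, 0, -0.001, 0], [0, 0, -0.001, 0], [0, 0, -0.001, 0], [0, 0, -0.001, 0]], hand=0.0854)

```text
time: 19.8
ee_pos: [0.471, -0.261, 0.1402]
tcp_rot: [-180.0, -0.0, 90.0]
wrist_force: [0.2, -0.1, -0.9]
opening: 0.0858
grasp_force: 0.0
```

Call:
arm_command(series=[[0, 0, -0.01, 0], [0, 0, -0.03, 0], [0, 0, -0.06, 0], [0, 0, -0.09, 0], [0, 0, -0.11, 0]])

```text
time: 20.3
ee_pos: [0.4713, -0.2612, 0.2534]
tcp_rot: [179.9, 0.1, 90.0]
wrist_force: [0.5, -0.9, 0.0]
opening: 0.0855
grasp_force: 0.0
```

Call:
arm_command(series=[[0.03, 0.006, 0, 0], [0.065, 0.012, 0, 0], [0.105, 0.018, 0, 0], [0.145, 0.024, 0, 0], [0.185, 0.03, 0, 0]])

```text
time: 20.8
ee_pos: [0.5011, -0.0746, 0.2512]
tcp_rot: [179.9, 0.0, 90.0]
wrist_force: [0.8, -0.9, 0.0]
opening: 0.0856
grasp_force: 0.0
```

Run:
```python
from h import *
o=bot.get_obs(); print(o['time'],o['ee_pos'],o['tcp_rot'],o['wrist_force'])
c=cam('wrist','w6')
for t,z in {'bottle':.018,'beaker':.018,'wheel':0}.items():
    for m in bot.mark_of('wrist',t)[:2]: print(t,round(m['confidence'],2),np.round(m['location'],1),ray(c,m['location'],z).round(4))
```

```text
20.8 [ 0.50105336 -0.07456776  0.25120847] [1.79942150e+02 4.76186376e-03 8.99812956e+01] [ 0.77348743 -0.86141108  0.00571986]
bottle 0.98 [297.7 310.4] [ 0.475  -0.2576  0.018 ]
beaker 0.65 [367.6 346.7] [ 0.5666 -0.315   0.018 ]
```

View pics/w6.png

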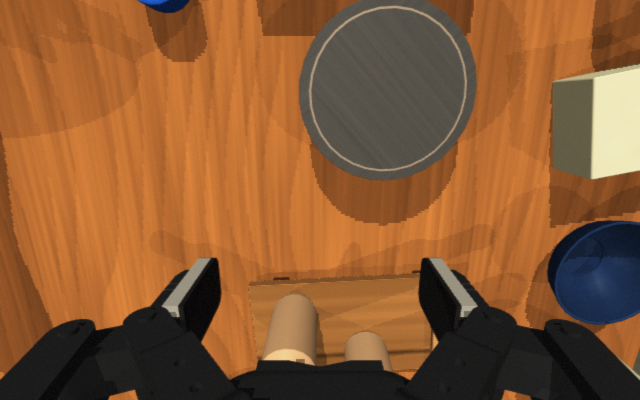

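Call:
arm_command(series=[[0.04, 0.006, 0, 0], [0.08, 0.012, 0, 0], [0.12, 0.018, 0, 0], [0.16, 0.024, 0, 0], [0.2, 0.03, 0, 0]])

```text
time: 21.5
ee_pos: [0.5314, 0.1242, 0.2507]
tcp_rot: [180.0, 0.0, 89.9]
wrist_force: [0.5, -0.9, 0.2]
opening: 0.0851
grasp_force: 0.0
```

Call:
arm_command(series=[[0.04, 0.006, 0, 0], [0.08, 0.012, 0.01, 0], [0.12, 0.016, 0.03, 0], [0.145, 0.018, 0.05, 0], [0.152, 0.018, 0.06, 0]])

```text
time: 22.0
ee_pos: [0.5491, 0.2769, 0.188]
tcp_rot: [-179.9, 0.1, 90.0]
wrist_force: [-0.8, 0.1, 0.2]
opening: 0.0852
grasp_force: 0.0
```

Run:
```python
from h import *
o=bot.get_obs(); print(o['time'],o['ee_pos'],o['tcp_rot'],o['wrist_force'])
c=cam('wrist','w7')
for t,z in {'dish':.012,'tile_round':.012,'tile_square':.012,'crate':0}.items():
    for m in bot.mark_of('wrist',t)[:2]: print(t,round(m['confidence'],2),np.round(m['location'],1),ray(c,m['location'],z).round(4))
```

```text
22.0 [0.54910895 0.27686329 0.18796288] [-1.79868392e+02  5.96671192e-02  9.00479573e+01] [-0.78599492  0.06832992  0.16355623]
dish 0.83 [496.2 190.8] [0.7208 0.263  0.012 ]
dish 0.8 [140.7 318.1] [0.3526 0.1185 0.012 ]
tile_round 0.86 [241.  134.1] [0.4764 0.317  0.012 ]
tile_square 0.7 [246.4 215.9] [0.4767 0.2359 0.012 ]
```

View pics/w7.png

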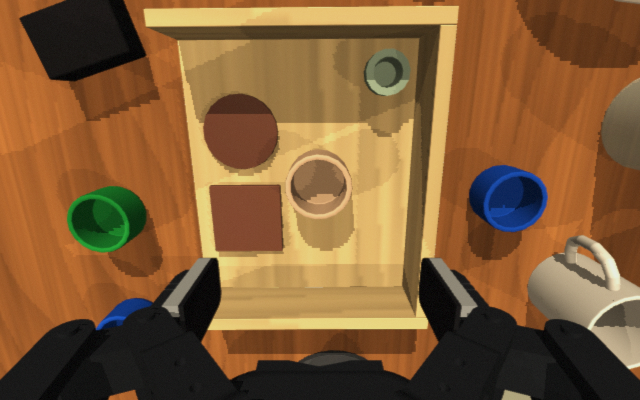

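Both pieces stand on the board in w6. In w7 the tiles are bare, with the round one at (241,130) and the square one at (247,217), and the dish rim is at (319,187).

Run:
```python
from h import *
c=bot.camera('wrist')
for n,p,z in [('round',(241,130.5),.018),('sq',(247.5,217.5),.018),('dish',(319,187.5),.05)]: print(n,ray(c,p,z).round(4))
T=np.array(c['T_tool_cam']);Rm=R.from_euler('xyz',[179.94,0,89.98],degrees=True).as_matrix()
w={'camera_matrix':c['camera_matrix'],'xyz':np.array([.50105,-.07457,.2512])+Rm@T[:3,3],'orientation':R.from_matrix(Rm@T[:3,:3]).as_euler('xyz',degrees=True)}
for p in [(388,88),(299,88),(477,88),(388,181)]: print(ray(w,p,.055).round(4))
```

```text
round [0.4787 0.3209 0.018 ]
sq [0.4793 0.2364 0.018 ]
dish [0.5501 0.2749 0.05  ]
[0.5669 0.009  0.055 ]
[0.4825 0.0091 0.055 ]
[0.6514 0.0089 0.055 ]
[ 0.572  -0.0815  0.055 ]
```

Call:
arm_command(series=[[-0.001, 0.001, 0.03, 0], [-0.002, 0.001, 0.07, 0], [-0.002, 0.001, 0.11, 0], [-0.002, 0.001, 0.145, 0], [-0.002, 0.001, 0.16, 0]])

```text
time: 22.8
ee_pos: [0.5492, 0.2723, 0.0279]
tcp_rot: [-179.9, 0.1, 89.9]
wrist_force: [-0.3, 0.7, 0.6]
opening: 0.0854
grasp_force: 0.0
```

Call:
arm_command(series=[[0, 0, 0.004, 0], [0, 0, 0.008, 0], [0, 0, 0.01, 0], [0, 0, 0.01, 0], [0, 0, 0.01, 0]], hand=0.07, grip_force=25)

```text
time: 23.3
ee_pos: [0.5506, 0.2742, 0.0214]
tcp_rot: [179.9, -0.0, 90.0]
wrist_force: [-0.2, -0.2, -0.3]
opening: 0.0704
grasp_force: 0.0
```

Call:
arm_command(series=[[0, 0, 0, 0], [0, 0, 0, 0], [0, 0, 0, 0], [0, 0, 0, 0], [0, 0, 0, 0]], hand=0.05)

```text
time: 23.8
ee_pos: [0.5504, 0.2742, 0.0212]
tcp_rot: [179.9, -0.0, 90.0]
wrist_force: [-1.7, 0.6, 6.4]
opening: 0.0568
grasp_force: 27.1
```

Call:
arm_command(series=[[0, 0, 0, 0], [0, 0, -0.002, 0], [0, 0, -0.006, 0], [0, 0, -0.012, 0], [0, 0, -0.02, 0]])

```text
time: 24.3
ee_pos: [0.5498, 0.2738, 0.0405]
tcp_rot: [-180.0, 0.0, 90.0]
wrist_force: [0.2, 0.9, -1.0]
opening: 0.0568
grasp_force: 26.9
```

Call:
arm_command(series=[[0, 0, -0.02, 0], [0, 0, -0.05, 0], [0, 0, -0.08, 0], [-0.02, 0.001, -0.09, 0], [-0.05, 0.003, -0.09, 0]])

```text
time: 24.8
ee_pos: [0.5539, 0.2249, 0.1333]
tcp_rot: [179.8, -0.1, 90.1]
wrist_force: [0.0, -0.2, -2.3]
opening: 0.0567
grasp_force: 27.1
```

Call:
arm_command(series=[[-0.04, 0.003, 0, 0], [-0.08, 0.006, 0, 0], [-0.12, 0.009, 0, 0], [-0.16, 0.012, 0, 0], [-0.19, 0.014, 0, 0]])

```text
time: 25.3
ee_pos: [0.5671, 0.0317, 0.1311]
tcp_rot: [180.0, 0.0, 89.9]
wrist_force: [-0.5, 1.3, -0.8]
opening: 0.0564
grasp_force: 27.1
```

Call:
arm_command(series=[[-0.02, 0, 0.01, 0], [-0.03, 0, 0.025, 0], [-0.031, 0, 0.04, 0], [-0.031, 0, 0.05, 0], [-0.031, 0, 0.056, 0]])

```text
time: 25.8
ee_pos: [0.5664, 0.0039, 0.0726]
tcp_rot: [-179.9, -0.0, 90.1]
wrist_force: [0.6, -1.0, -1.2]
opening: 0.0567
grasp_force: 27.1
```

Call:
arm_command(series=[[0, 0, 0.003, 0], [0, 0, 0.006, 0], [0, 0, 0.008, 0], [0, 0, 0.009, 0], [0, 0, 0.01, 0]])

```text
time: 26.3
ee_pos: [0.5672, 0.003, 0.0646]
tcp_rot: [180.0, -0.0, 90.0]
wrist_force: [-0.1, -0.2, -1.2]
opening: 0.0567
grasp_force: 27.1
```

Call:
arm_command(series=[[0, 0, 0.001, 0], [0, 0, 0.001, 0], [0, 0, 0.002, 0], [0, 0, 0.002, 0], [0, 0, 0.002, 0]])

```text
time: 26.8
ee_pos: [0.5673, 0.003, 0.0642]
tcp_rot: [179.9, -0.0, 90.0]
wrist_force: [-5.5, 0.8, 11.2]
opening: 0.0566
grasp_force: 28.2
```

Call:
arm_command(series=[[0, 0, -0.001, 0], [0, 0, -0.001, 0], [0, 0, -0.001, 0], [0, 0, -0.001, 0], [0, 0, -0.001, 0]], hand=0.0854)

```text
time: 27.3
ee_pos: [0.567, 0.0029, 0.0631]
tcp_rot: [-180.0, -0.0, 90.0]
wrist_force: [0.1, 0.2, -0.1]
opening: 0.0851
grasp_force: 0.0
```

Call:
arm_command(series=[[0, 0, -0.01, 0], [0, 0, -0.03, 0], [0, 0, -0.07, 0], [0, 0, -0.11, 0], [0, 0, -0.14, 0]])

```text
time: 27.8
ee_pos: [0.5672, 0.0029, 0.2067]
tcp_rot: [179.9, -0.0, 90.0]
wrist_force: [1.1, -0.1, 0.2]
opening: 0.0854
grasp_force: 0.0
```

Call:
arm_command(series=[[0, 0, -0.03, 0], [0, 0, -0.048, 0], [0, 0, -0.048, 0], [0, 0, -0.048, 0], [0, 0, -0.048, 0]])

```text
time: 28.3
ee_pos: [0.5667, 0.0029, 0.2501]
tcp_rot: [-179.9, 0.0, 90.0]
wrist_force: [0.3, 0.8, -1.5]
opening: 0.0855
grasp_force: 0.0
```

Run:
```python
from h import *
o=bot.get_obs(); print(o['time'],o['ee_pos'],o['tcp_rot'],o['wrist_force'])
c=cam('wrist','w8')
for t,z in {'dish':.055,'wheel':0}.items():
    for m in bot.mark_of('wrist',t)[:2]: print(t,round(m['confidence'],2),np.round(m['location'],1),ray(c,m['location'],z).round(4))
```

```text
28.3 [0.56668536 0.00292793 0.25014723] [-1.79905151e+02  1.47855933e-03  9.00004472e+01] [ 0.25958913  0.76536483 -1.50717871]
dish 0.67 [321.4 168.9] [0.5688 0.0089 0.055 ]
dish 0.56 [117.8  66.8] [0.3792 0.1055 0.055 ]
```

View pics/w8.png

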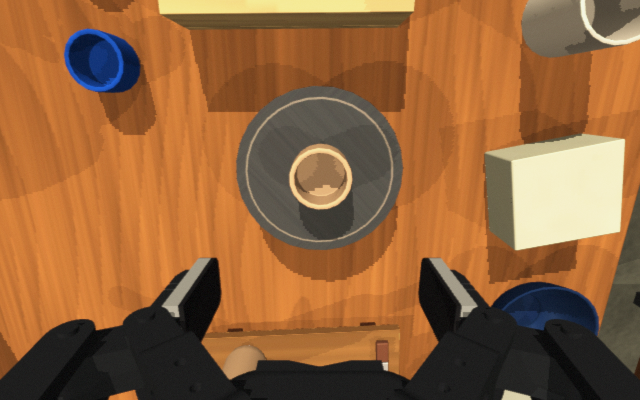

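The dish stands concentric on the wheel: wheel centre (319.5,168), dish base mark (321,169). That is within about 2 mm. Next is the bottle, at (0.471,-0.261). I return it first.

Call:
arm_command(series=[[-0.03, -0.011, -0.01, 0], [-0.07, -0.026, -0.01, 0], [-0.11, -0.042, -0.01, 0], [-0.15, -0.057, -0.01, 0], [-0.19, -0.072, -0.01, 0]])

```text
time: 28.95
ee_pos: [0.494, -0.1884, 0.2609]
tcp_rot: [-180.0, -0.0, 90.0]
wrist_force: [0.8, -0.7, 0.2]
opening: 0.0851
grasp_force: 0.0
```

Call:
arm_command(series=[[-0.04, -0.014, 0, 0], [-0.065, -0.022, 0, 0], [-0.074, -0.024, 0, 0], [-0.074, -0.024, 0.02, 0], [-0.074, -0.024, 0.05, 0]])

```text
time: 29.45
ee_pos: [0.4718, -0.2613, 0.2118]
tcp_rot: [179.9, 0.1, 90.0]
wrist_force: [0.0, -1.2, 0.4]
opening: 0.0857
grasp_force: 0.0
```

Call:
arm_command(series=[[0, 0, 0.02, 0], [0, 0, 0.04, 0], [0, 0, 0.055, 0], [0, 0, 0.067, 0], [0, 0, 0.071, 0]])

```text
time: 29.95
ee_pos: [0.4708, -0.2605, 0.1391]
tcp_rot: [-179.9, -0.0, 90.0]
wrist_force: [0.4, -0.3, 0.6]
opening: 0.0851
grasp_force: 0.0
```

Call:
arm_command(series=[[0, 0, 0, 0], [0, 0, 0, 0], [0, 0, 0, 0], [0, 0, 0, 0], [0, 0, 0, 0]], hand=0.036, grip_force=30)

```text
time: 30.45
ee_pos: [0.4712, -0.2612, 0.1406]
tcp_rot: [180.0, 0.0, 90.0]
wrist_force: [1.0, -0.4, -0.3]
opening: 0.0361
grasp_force: 0.0
```

Call:
arm_command(series=[[0, 0, 0, 0], [0, 0, 0, 0], [0, 0, 0, 0], [0, 0, 0, 0], [0, 0, 0, 0]], hand=0.02)

```text
time: 30.95
ee_pos: [0.4709, -0.2612, 0.1407]
tcp_rot: [180.0, 0.0, 90.0]
wrist_force: [-3.1, 0.4, 5.0]
opening: 0.0313
grasp_force: 29.7
```

Call:
arm_command(series=[[0, 0, -0.002, 0], [0, 0, -0.01, 0], [0, 0, -0.025, 0], [0, 0, -0.045, 0], [0, 0, -0.07, 0]])

```text
time: 31.45
ee_pos: [0.4709, -0.2609, 0.2113]
tcp_rot: [-180.0, -0.0, 90.0]
wrist_force: [0.5, 0.5, -4.1]
opening: 0.0316
grasp_force: 30.3
```

Call:
arm_command(series=[[0.01, 0, -0.02, 0], [0.035, 0, -0.04, 0], [0.07, 0, -0.05, 0], [0.11, 0, -0.05, 0], [0.15, 0, -0.05, 0]])

```text
time: 31.95
ee_pos: [0.4711, -0.1099, 0.2618]
tcp_rot: [179.9, 0.0, 90.0]
wrist_force: [1.1, -1.0, -3.7]
opening: 0.0316
grasp_force: 30.4
```

Call:
arm_command(series=[[0.04, 0, 0, 0], [0.08, 0, 0, 0], [0.12, 0, 0, 0], [0.16, 0, 0, 0], [0.2, 0, 0, 0]])

```text
time: 32.45
ee_pos: [0.4708, 0.0906, 0.2615]
tcp_rot: [179.9, -0.0, 90.0]
wrist_force: [1.5, -0.2, -3.2]
opening: 0.0311
grasp_force: 30.4
```

Call:
arm_command(series=[[0.04, 0.002, 0, 0], [0.08, 0.004, 0, 0], [0.12, 0.006, 0, 0], [0.16, 0.007, 0, 0], [0.19, 0.008, 0, 0]])

```text
time: 32.95
ee_pos: [0.4787, 0.2814, 0.2611]
tcp_rot: [180.0, -0.0, 90.1]
wrist_force: [-0.2, -0.7, -3.2]
opening: 0.0317
grasp_force: 30.4
```

Call:
arm_command(series=[[0.02, 0, 0.01, 0], [0.035, 0, 0.025, 0], [0.0415, 0, 0.045, 0], [0.0415, 0, 0.065, 0], [0.0415, 0, 0.08, 0]])

```text
time: 33.45
ee_pos: [0.4787, 0.3202, 0.1786]
tcp_rot: [-179.9, 0.1, 90.0]
wrist_force: [-0.5, 0.5, -4.4]
opening: 0.0316
grasp_force: 30.5
```

Call:
arm_command(series=[[0, 0, 0.01, 0], [0, 0, 0.019, 0], [0, 0, 0.026, 0], [0, 0, 0.031, 0], [0, 0, 0.034, 0]])

```text
time: 33.95
ee_pos: [0.4791, 0.3204, 0.1462]
tcp_rot: [180.0, -0.0, 90.0]
wrist_force: [0.6, -0.1, -3.6]
opening: 0.0316
grasp_force: 30.4
```

Call:
arm_command(series=[[0, 0, 0.002, 0], [0, 0, 0.004, 0], [0, 0, 0.005, 0], [0, 0, 0.006, 0], [0, 0, 0.006, 0]])

```text
time: 34.45
ee_pos: [0.4792, 0.3205, 0.1407]
tcp_rot: [180.0, -0.0, 90.0]
wrist_force: [0.2, -0.6, -0.9]
opening: 0.0312
grasp_force: 30.7
```

Nearly touching; 1 mm more, then release and rise.

Call:
arm_command(series=[[0, 0, 0.0005, 0], [0, 0, 0.001, 0], [0, 0, 0.001, 0], [0, 0, 0.001, 0], [0, 0, 0.001, 0]])

```text
time: 34.95
ee_pos: [0.4792, 0.3207, 0.1406]
tcp_rot: [179.9, -0.1, 90.0]
wrist_force: [-2.4, -1.0, 6.0]
opening: 0.0315
grasp_force: 31.5
```

Call:
arm_command(series=[[0, 0, 0, 0], [0, 0, 0, 0], [0, 0, 0, 0], [0, 0, 0, 0], [0, 0, 0, 0]], hand=0.0854)

```text
time: 35.45
ee_pos: [0.4791, 0.3204, 0.1392]
tcp_rot: [-180.0, 0.0, 90.0]
wrist_force: [0.0, -0.4, -0.7]
opening: 0.0855
grasp_force: 0.0
```

Call:
arm_command(series=[[0, 0, -0.01, 0], [0, 0, -0.03, 0], [0, 0, -0.06, 0], [0, 0, -0.09, 0], [0, 0, -0.12, 0]])

```text
time: 35.95
ee_pos: [0.4789, 0.3203, 0.2613]
tcp_rot: [180.0, -0.0, 90.0]
wrist_force: [0.3, -0.1, -0.2]
opening: 0.0855
grasp_force: 0.0
```

Run:
```python
from h import *
o=bot.get_obs(); print(o['time'],o['ee_pos'],o['tcp_rot'],o['wrist_force'])
c=cam('wrist','w9')
for t,z in {'bottle':.018,'tile_round':.012,'tile_square':.012}.items():
    for m in bot.mark_of('wrist',t)[:2]: print(t,round(m['confidence'],2),np.round(m['location'],1),ray(c,m['location'],z).round(4))
```

```text
35.95 [0.47888239 0.32032351 0.2613049 ] [ 1.79968186e+02 -2.25484639e-02  8.99992953e+01] [ 0.34710409 -0.0539333  -0.21886957]
bottle 0.74 [323.9 162.3] [0.487  0.3255 0.018 ]
tile_square 0.84 [317.5 229.7] [0.4778 0.2401 0.012 ]
```

View pics/w9.png

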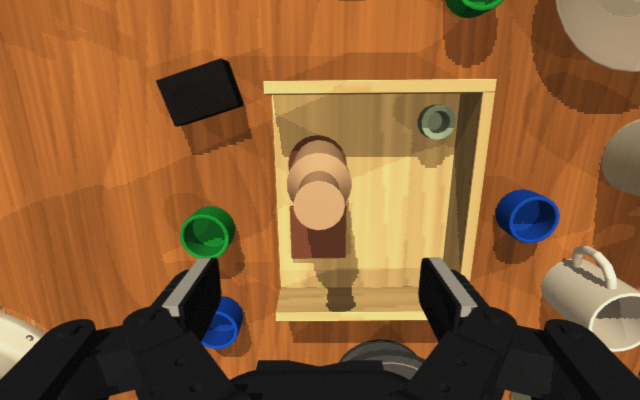

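The bottle stands upright on its round tile: lip at (319,204), with the tile's far edge showing evenly behind it at row 135, columns 289–347. A quick check of the offset.

Run:
```python
from h import *
c=bot.camera('wrist')
for n,p,z in [('lip',(319,204.5),.183),('tile far',(318,135),.018),('tile left',(289,160),.018),('tile right',(347,160),.018),('sq bottom',(319,258.5),.018),('sq L',(291,240),.018),('sq R',(346,240),.018)]: print(n,ray(c,p,z).round(4))
```

```text
lip [0.4792 0.3256 0.183 ]
tile far [0.478  0.3557 0.018 ]
tile left [0.4449 0.3276 0.018 ]
tile right [0.511  0.3276 0.018 ]
sq bottom [0.4789 0.2041 0.018 ]
sq L [0.4447 0.229  0.018 ]
sq R [0.512 0.229 0.018]
```

Call:
arm_command(series=[[-0.03, 0.004, 0, 0], [-0.075, 0.01, 0, 0], [-0.12, 0.016, 0, 0], [-0.165, 0.022, 0, 0], [-0.21, 0.028, 0, 0]])

```text
time: 36.7
ee_pos: [0.5065, 0.1087, 0.2581]
tcp_rot: [-179.9, 0.0, 90.0]
wrist_force: [0.6, -0.4, 0.3]
opening: 0.0853
grasp_force: 0.0
```

Call:
arm_command(series=[[-0.045, 0.006, 0, 0], [-0.09, 0.012, 0, 0], [-0.135, 0.018, 0, 0], [-0.18, 0.024, 0, 0], [-0.225, 0.03, 0, 0]])

```text
time: 37.2
ee_pos: [0.5365, -0.1164, 0.2582]
tcp_rot: [-179.9, -0.0, 90.0]
wrist_force: [0.3, 0.3, -0.3]
opening: 0.0854
grasp_force: 0.0
```

Call:
arm_command(series=[[-0.045, 0.006, 0, 0], [-0.09, 0.012, 0, 0], [-0.135, 0.018, 0, 0], [-0.18, 0.023, 0, 0], [-0.202, 0.026, 0, 0]])

```text
time: 37.7
ee_pos: [0.5623, -0.3198, 0.257]
tcp_rot: [-179.8, -0.1, 89.9]
wrist_force: [0.4, 0.5, 0.3]
opening: 0.0854
grasp_force: 0.0
```

Run:
```python
from h import *
o=bot.get_obs(); print(o['time'],o['ee_pos'],o['tcp_rot'])
c=cam('wrist','w10')
for m in bot.mark_of('wrist','beaker')[:2]: print(round(m['confidence'],2),np.round(m['location'],1),ray(c,m['location'],.018).round(4))
```

```text
37.7 [ 0.56232569 -0.31978909  0.25699559] [-1.79843672e+02 -5.51407697e-02  8.98643519e+01]
0.81 [319.6 161.8] [ 0.5624 -0.3135  0.018 ]
```

Call:
arm_command(series=[[0, 0, 0.03, 0], [0, 0, 0.07, 0], [0, 0, 0.11, 0], [0, 0, 0.145, 0], [0, 0, 0.162, 0]])

```text
time: 38.3
ee_pos: [0.5612, -0.3144, 0.0927]
tcp_rot: [-179.7, -0.2, 90.0]
wrist_force: [-0.5, -0.7, 0.2]
opening: 0.0853
grasp_force: 0.0
```

Call:
arm_command(series=[[0, 0, 0, 0], [0, 0, 0, 0], [0, 0, 0, 0], [0, 0, 0, 0], [0, 0, 0, 0]], hand=0.062)

```text
time: 38.8
ee_pos: [0.5635, -0.3167, 0.0984]
tcp_rot: [179.9, 0.0, 90.0]
wrist_force: [1.0, 0.1, -0.0]
opening: 0.0619
grasp_force: 0.0
```

Call:
arm_command(series=[[0, 0, 0, 0], [0, 0, 0, 0], [0, 0, 0, 0], [0, 0, 0, 0], [0, 0, 0, 0]], hand=0.045)

```text
time: 39.3
ee_pos: [0.5631, -0.3169, 0.0983]
tcp_rot: [180.0, 0.0, 90.0]
wrist_force: [-2.8, -0.4, 6.6]
opening: 0.0561
grasp_force: 31.3
```

Call:
arm_command(series=[[0, 0, -0.002, 0], [0, 0, -0.01, 0], [0, 0, -0.025, 0], [0, 0, -0.045, 0], [0, 0, -0.07, 0]])

```text
time: 39.8
ee_pos: [0.5628, -0.3164, 0.1683]
tcp_rot: [-180.0, -0.0, 90.0]
wrist_force: [0.1, -0.1, -3.1]
opening: 0.0558
grasp_force: 32.6
```

Call:
arm_command(series=[[0.005, 0, -0.03, 0], [0.02, -0.002, -0.06, 0], [0.05, -0.006, -0.08, 0], [0.09, -0.012, -0.08, 0], [0.13, -0.018, -0.08, 0]])

```text
time: 40.3
ee_pos: [0.545, -0.1857, 0.2492]
tcp_rot: [179.9, 0.0, 90.0]
wrist_force: [-0.1, -1.0, -2.9]
opening: 0.0558
grasp_force: 33.0
```

Call:
arm_command(series=[[0.04, -0.006, 0, 0], [0.08, -0.012, 0, 0], [0.12, -0.018, 0, 0], [0.16, -0.024, 0, 0], [0.2, -0.03, 0, 0]])

```text
time: 40.8
ee_pos: [0.5146, 0.015, 0.2487]
tcp_rot: [179.9, -0.0, 90.0]
wrist_force: [0.4, 0.2, -2.5]
opening: 0.0558
grasp_force: 33.0
```

Call:
arm_command(series=[[0.04, -0.007, 0, 0], [0.08, -0.014, 0, 0], [0.12, -0.021, 0, 0], [0.16, -0.028, 0, 0], [0.19, -0.034, 0, 0]])

```text
time: 41.3
ee_pos: [0.4804, 0.2056, 0.2486]
tcp_rot: [179.9, -0.0, 90.1]
wrist_force: [-0.3, 0.1, -2.5]
opening: 0.0557
grasp_force: 33.0
```

Call:
arm_command(series=[[0.02, -0.001, 0.01, 0], [0.03, -0.002, 0.03, 0], [0.033, -0.002, 0.055, 0], [0.033, -0.002, 0.08, 0], [0.033, -0.002, 0.1, 0]])

```text
time: 41.8
ee_pos: [0.4789, 0.2367, 0.1471]
tcp_rot: [180.0, -0.0, 90.0]
wrist_force: [0.6, 0.3, -2.6]
opening: 0.0556
grasp_force: 33.0
```

Call:
arm_command(series=[[0, 0, 0.015, 0], [0, 0, 0.027, 0], [0, 0, 0.036, 0], [0, 0, 0.042, 0], [0, 0, 0.046, 0]])

```text
time: 42.3
ee_pos: [0.4792, 0.2365, 0.1013]
tcp_rot: [180.0, -0.0, 90.0]
wrist_force: [-0.4, -0.7, -3.8]
opening: 0.0555
grasp_force: 33.0
```

Call:
arm_command(series=[[0, 0, 0.001, 0], [0, 0, 0.002, 0], [0, 0, 0.003, 0], [0, 0, 0.0035, 0], [0, 0, 0.004, 0]])

```text
time: 42.8
ee_pos: [0.4793, 0.2367, 0.0982]
tcp_rot: [179.9, -0.0, 90.0]
wrist_force: [-3.0, 0.1, 8.1]
opening: 0.0558
grasp_force: 33.6
```

In contact. Releasing and backing off.

Call:
arm_command(series=[[0, 0, 0, 0], [0, 0, 0, 0], [0, 0, 0, 0], [0, 0, 0, 0], [0, 0, 0, 0]], hand=0.0854)

```text
time: 43.3
ee_pos: [0.479, 0.2364, 0.0972]
tcp_rot: [-180.0, 0.0, 90.0]
wrist_force: [0.1, -0.8, -0.9]
opening: 0.0854
grasp_force: 0.0
```

Call:
arm_command(series=[[0, 0, -0.01, 0], [0, 0, -0.03, 0], [0, 0, -0.06, 0], [0, 0, -0.1, 0], [0, 0, -0.14, 0]])

```text
time: 43.8
ee_pos: [0.4787, 0.2362, 0.2393]
tcp_rot: [180.0, -0.0, 90.0]
wrist_force: [0.5, -0.4, 0.5]
opening: 0.0852
grasp_force: 0.0
```

Call:
arm_command(series=[[0.01, 0, -0.04, 0], [0.03, 0.01, -0.07, 0], [0.05, 0.015, -0.09, 0], [0.06, 0.02, -0.09, 0], [0.06, 0.02, -0.09, 0]])

```text
time: 44.3
ee_pos: [0.4995, 0.2974, 0.3266]
tcp_rot: [-180.0, 0.0, 90.1]
wrist_force: [0.4, 0.9, -0.1]
opening: 0.0857
grasp_force: 0.0
```

Run:
```python
from h import *
o=bot.get_obs(); print(o['time'],o['ee_pos'],o['tcp_rot'],o['wrist_force'])
c=cam('wrist','w11')
for t,z in {'bottle':.018,'beaker':.018}.items():
    for m in bot.mark_of('wrist',t)[:2]: print(t,round(m['confidence'],2),np.round(m['location'],1),ray(c,m['location'],z).round(4))
```

```text
44.3 [0.4994909  0.29742598 0.32662715] [-1.79977428e+02  1.29518399e-02  9.00634539e+01] [ 0.39159119  0.91590422 -0.0500169 ]
bottle 0.87 [303.5 138.3] [0.4779 0.3202 0.018 ]
beaker 0.71 [302.8 198.4] [0.4756 0.2375 0.018 ]
```

View pics/w11.png

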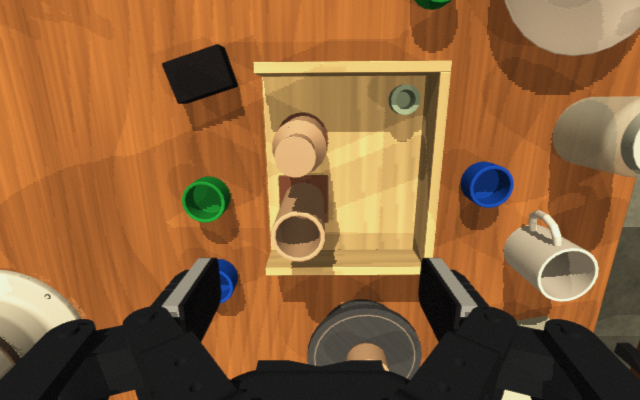

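The bottle and beaker stand upright on their tiles with base marks at (303,138) and (303,198), both within about 4 mm of the tile centres. The dish is still on the wheel and the cup hasn't moved. Handing in.

```bash
python3 -c "
from workcell import bot
print(bot.job_done())"
```

```text
the job is handed in; nothing more can be done
None
```

I handed the job in at about 44 s, and the hand-in returned no verdict. In the last pictures the dish stood within about 2 mm of the wheel's centre, the bottle and beaker stood upright on their tiles within about 4 mm, and the cup had not moved; I did not re-measure the brush.

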